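# Fit the guide roller to the strip-feed stand

### The job

Fit the spare guide roller to the strip-feed stand: hold the axle by its square head, pass it through the roller lying in the wooden cradle, and use the axle to lift the roller out and set it in the stand, the axle fully down in both slots and the roller centred between the side plates. Let go and let the roller settle, then brush the tyre with a finger so that it spins and coasts freely, and leave it seated there. Leave all the other things on the bench where they are.

Things in the scene. Friction and masses are not known exactly. Their poses are not given: they have to be found in the camera images.
- roller_sleeve: Guide roller's steel bearing sleeve: bore 21, outside 28, length 62 mm. Origin: centre of the bore and of the wheel on it; y axis along the bore, x and z turned any way. The wheel (white core, black rubber tyre) has diameter 72, width 50 mm. 130 g in all. At the start it lies in the cradle, bore level, centre 55 mm above the table.
- guide_roller (a joint): Angle of the wheel on its bearing sleeve about the bore, rad, no stops, turns either way. Very low friction: brushed on the tyre and let go, it coasts for a second or more. A yellow paint dab on each side shows the turning.
- axle: Steel axle, 110 g, lying level on the table. In its frame the centre line is at z = 8 mm along y: square head 16 x 16 from y = -44 to 0, shaft of diameter 16 to y = 108, tapered nose to y = 117 (end diameter 7). A thin stop pin (diameter 5, length 30) crosses it at y = 4.5 along x, level. It passes the bore with 2.5 mm play all round.
- axle_head (a point): Centre of the axle's square head, 74 mm behind axle_mid on the centre line; the place to grip, closing along the axle's x axis.
- axle_mid (a point): Point on the axle's centre line 52 mm along the shaft. Rightly seated it lies at stand_seat, and the roller's centre belongs here.
- axle_tip (a point): End of the axle's tapered nose, on the centre line, 139 mm ahead of axle_head.
- feed_stand: Strip-feed stand bolted down: blue base 112 x 150 x 8 mm (x, y), two upright grey side plates 5 thick, 74 wide in x, inner faces 74 mm apart (y = +-37), tops 82 above the table; each has a slot 19 wide, flared to 36 at its open top. A strip rest stands across the back at x = +50, 85 high. Origin: centre of the underside. The axle lies along its y, either way round.
- stand_seat (a point): Point midway between the stand's slots, on the seated axle's centre line, 62 mm above the table (slot floors at 54). A seated roller hangs about 2 mm lower, its top about 96 mm above the table.
- cradle: Wooden cradle screwed to the table, 96 x 84 mm (x, y); two rails along y carry the roller, end boards at y = +-33 to +-41 are 32 high, below the bore. Origin: centre of the underside; the lying roller's bore runs along its y, 55 above the table.
- letter_el: Small bent-strip channel letter L, 151 x 111 x 40. Bystander, loose; origin at the centre of its underside.
- g_clamp: Small blue screw clamp lying flat, 144 long. Bystander, loose; origin at the centre of its underside.
- tape_roll: Roll of yellow tape lying flat, 91 across, 24 high. Bystander, loose; origin at the centre of its underside.
- hex_keys: Hex keys in a red holder, 88 long. Bystander, loose; origin at the centre of its underside.
- try_square: Small try square lying flat, 107 x 80. Bystander, loose; origin at the centre of its underside.
- tape_measure: Yellow tape measure, 62 high. Bystander, loose; origin at the centre of its underside.
There are look-alikes about, which are no part of the job. Of the things shaped like the axle, the steel one is meant.

How it is judged:
By the outcome, as a careful person would: the job done as asked, in the order asked, and still so for the second after the job is handed in, with the robot touching nothing.
It also fails if it takes over 64 s, if anything falls off the work surface, if the arm or the gripper's body presses on something with over 40 N, if the wrist force passes 120 N, or if a joint passes its speed limit or range.

### The arm

A 6-joint arm with a two-finger parallel gripper is mounted at the origin on a cart in front of the work surface, level with it; the furniture and walls round the work are solid. World frame = base frame: x ahead of the robot, y to its left, z up, the work surface at z = 0. Lengths are in m, angles in rad, forces in N, time in s.
With the tool pointing down it reaches from about 0.35 to 0.975 m from the base axis. Payload 4.9 kg.
Tool frame: the origin (TCP) lies on the centre line of the jaws, within the pads' length; the fingertips stand 14 mm ahead of it and the grasp point (between the pads) lies 5 mm behind it; x points along the fingers, z is the direction in which the jaws open and shut, and the axes are right-handed (so a half turn about x gives the same grasp; the last joint's range is limited). The gripper opens to 85 mm and grips with 20 to 120 N. Pads are 22 mm wide; open, the fingers measure 114 mm over their backs; the gripper's body (76 mm by 85 mm) begins 54 mm behind the grasp point. The pads swing forward as they close: fully open they stand 13 mm farther back than shut.
Start: joints at [-1.321, 0.053, 1.613, -0, 1.476, -0.119], TCP at [0.225, -0.583, 0.245] pointing down, gripper open.
Joint ranges: [-3.01, 3.01], [-1.01, 2.22], [0.06, 2.58], [-1.02, 4.17], [0.09, 2.62], [-3.14, 3.14]. Speed limits (rad/s): [2.57, 2.57, 3.14, 3.14, 3.14, 3.14].

### API

Orientations are given as a rotation vector (axis times angle).
In Python, from station import ctrl gives the robot as it stands.
- The arm moves only by the tool move_arm, never from a script. Its argument "increments" is a list that holds one entry, the list of rows, each a list of 4 numbers: the shift along the tool's x, y, z in units of 25 cm (1.0 is 25 cm), then the turn about the tool's x in units of 90 degrees (1.0 is 90 degrees). A call has 1 to 20 rows; each row shifts and turns the commanded pose from where the row before left it, along the tool's axes as they then stand; what a row does not reach is not made up. A row lasts 1/12 s, in which the tool goes at most 41.7 mm and 7.16 degrees, less where a joint would pass 70% of its speed; a pose out of reach is approached as far as the arm can. A call with a number of a shift or a turn outside -1 to 1 is refused whole. A call with a gripper value outside its range is refused whole. "gripper" is the closure, from 0 (fully open) to 1 (shut), set as the call begins (left out, the last holds). The fingers move at their own pace and stop on an object; "squeeze" is the grip in N (left out, the last holds). Time passes only in rows, so rows that do not move let the fingers close. It gives the time, the measured TCP pose, the force and the opening at its end, in the units of the state.
- ctrl.get_obs(): the state, without advancing time (a new reading comes with each control period).
- ctrl.get_image(name): name is "scene" or "top" or "wrist"; returns a dict with "pixels" (480x640x3 uint8, red, green, blue), "depth" (480x640 float32, m along the optical axis (not along the pixel's ray), 0 where there is no reading), "K" (3x3 intrinsics, pixels), "extrinsics" (4x4, takes a point from camera to world coordinates); the wrist camera has in their place "tool_from_camera" (4x4, takes a point from camera to tool coordinates, whose origin is the TCP and whose axes are the tool frame's). Camera axes: x right, y up, looking along -z (the intrinsics and any distortion apply to the point x, -y, -z); pixel columns grow to the right and rows downward; lengths in m; the calibration is good to about 2 mm. A picture is of the moment at which its call begins: read the wrist's pose just before it.
- ctrl.finish_job(): hands the job in, once; it reports no verdict.
Trained networks look in the newest picture that a camera, given by its name, has taken for a name from the list of things; names that differ only in an ending like _2 or _b are one class to them, and where a whole thing is asked for, a point or a joint stands for the part that bears it (a point fixed in the world has none). Each returns a list of dicts, best first, with "score" (0 to 1); they miss things now and then, are a little off and sometimes report something else, mostly with a low value. They report only what shows in the picture. A call takes as long as a camera call. They do not tell look-alikes from the thing itself.
- ctrl.trace(camera, target): "region" (480x640 bool, what is visible of it) and "pixel" ([row, column] in pixels, amid what is visible of it).
The state is a dict: "t": time; "q": joint angles; "dq": joint speeds; "effort": joint torques, N m; "tool_pos": TCP position; "tool_rot": TCP orientation; "contact_force": force on the tool from outside, world axes, zero at the start; "wrist_torque": the same for the moment, N m; "opening": finger opening in m.
Only numpy, scipy, OpenCV 4.12 (cv2) and the standard library are available. Lean on these libraries where they do the work, as an engineer would, in place of code of your own. Each camera call takes 0.05 s, during which the arm holds its last target. There are 200 camera calls.

## Working session

There is one attempt and no reset: what is moved stays moved. The work goes in short steps, Python scripts to look and compute and a tool call to move; the robot and the scene stay as the last step left them, time stands still between calls to the robot, and variables do not carry over. Pictures are saved under pics/ and viewed, about 8 in all and at most 12, crops included, and the job is handed in when it is done.

Besides the shell and the picture viewer there is one more tool, called after ">>>" as name(argument=value, ...) on one line, values as JSON. move_arm: Moves the arm, as the interface text tells. Shifts and turns lie within -1 to 1; 1 stands for 25 cm of shift or 90 degrees of turn. Its arguments: {"type":"object","properties":{"increments":{"type":"array","items":{"type":"array","items":{"type":"array","items":{"type":"number","minimum":-1,"maximum":1}}}},"gripper":{"type":"number"},"squeeze":{"type":"number"}},"required":["increments"]}

```bash
mkdir -p pics; ls; cat > h.py <<'E'
import numpy as np, cv2
from scipy.spatial.transform import Rotation as R
from station import ctrl
def pose():
    o=ctrl.get_obs(); T=np.eye(4); T[:3,:3]=R.from_rotvec(o['tool_rot']).as_matrix(); T[:3,3]=o['tool_pos']; return o,T
def grab(name,f=None):
    o,T=pose(); im=ctrl.get_image(name)
    E=im['extrinsics'] if 'extrinsics' in im else T@im['tool_from_camera']
    im['E']=np.array(E)
    if f: cv2.imwrite('pics/'+f,im['pixels'][:,:,::-1])
    return im
def cloud(im):
    d=im['depth'];K=np.array(im['K']);v,u=np.mgrid[:480,:640]
    P=np.stack([(u-K[0,2])/K[0,0]*d,-(v-K[1,2])/K[1,1]*d,-d],-1)
    return P@im['E'][:3,:3].T+im['E'][:3,3]
def proj(im,p):
    q=np.linalg.inv(im['E'])@np.append(p,1);K=np.array(im['K'])
    return [K[0,0]*q[0]/-q[2]+K[0,2],K[1,1]*-q[1]/-q[2]+K[1,2]]
E
python3 - <<'E'
from h import *
a=grab('top','top0.png');
print(a.keys(),a['K'],a['E'])
P=cloud(a)
for n in ['axle','roller_sleeve','feed_stand','cradle']:
    for r in ctrl.trace('top',n):
        m=r['region']&(a['depth']>0); print(n,r['score'],r['pixel'],m.sum(),np.median(P[m],0) if m.any() else '', P[m].min(0),P[m].max(0))
s=grab('scene','scene0.png')
o,T=pose();print(o,T)
E
```

```text
pics
dict_keys(['pixels', 'depth', 'K', 'extrinsics', 'E']) [[612.68883966   0.         316.39229792]
 [  0.         612.68883966 241.54293034]
 [  0.           0.           1.        ]] [[-0.02450243  0.99365861 -0.10973697  0.40728777]
 [-0.99962413 -0.02570281 -0.00953731  0.01572802]
 [-0.01229738  0.10946204  0.9939149   1.57552862]
 [ 0.          0.          0.          1.        ]]
axle 0.74 [238.9, 342.8] 404 [ 0.57905772 -0.03356759  0.01538723] [ 0.49990905 -0.04965731 -0.00678075] [ 0.657534   -0.01640619  0.0265532 ]
axle 0.7 [280.1, 493.8] 429 [ 0.46719458 -0.42165074  0.01493442] [ 0.39866812 -0.44934239 -0.00511648] [ 0.54989604 -0.39148259  0.02788092]
axle 0.7 [198.7, 169.4] 526 [0.70459837 0.40822407 0.01283445] [ 0.63856955  0.37072878 -0.00881104] [0.78984868 0.44760626 0.02742905]
roller_sleeve 0.73 [262.9, 412.7] 677 [ 0.50337526 -0.19306808  0.08425774] [ 0.4663171  -0.22930087  0.01013681] [ 0.5422708  -0.16477706  0.09874954]
cradle 0.92 [271.0, 396.9] 630 [ 0.4967206  -0.17265727  0.01704385] [ 0.45002409 -0.24865095 -0.00580837] [ 0.56070091 -0.14331484  0.
[... 358 characters left out ...]
45,
        0.00135388]), 'effort': array([-1.09966811e-05, -3.93096757e+01, -3.69758105e+01, -1.63593113e-04,
        3.87160020e-03, -5.74250961e-06]), 'tool_pos': array([ 0.22525675, -0.5827609 ,  0.24485563]), 'tool_rot': array([ 0.93386795,  1.3619446 , -0.93306012]), 'contact_force': array([ 0.3783825 , -0.26076556,  0.45060852]), 'wrist_torque': array([0.02786423, 0.01500896, 0.00243939]), 'opening': 0.08549883478081026} [[-1.63703025e-04  9.32765195e-01  3.60484485e-01  2.25256755e-01]
 [ 7.05578384e-04  3.60484508e-01 -9.32764934e-01 -5.82760905e-01]
 [-9.99999738e-01  1.01653619e-04 -7.17151364e-04  2.44855626e-01]
 [ 0.00000000e+00  0.00000000e+00  0.00000000e+00  1.00000000e+00]]
```

```bash
python3 - <<'E'
import cv2
t=cv2.imread('pics/top0.png')
cv2.imwrite('pics/top1.png',cv2.resize(t[140:380,120:560],(800,436),interpolation=cv2.INTER_CUBIC))
c=[t[239-35:239+35,343-35:343+35],t[280-35:280+35,494-35:494+35],t[199-35:199+35,169-35:169+35]]
cv2.imwrite('pics/ax.png',cv2.resize(cv2.hconcat(c),(798,266),interpolation=cv2.INTER_CUBIC))
E
```

```text
(no output)
```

View pics/top1.png

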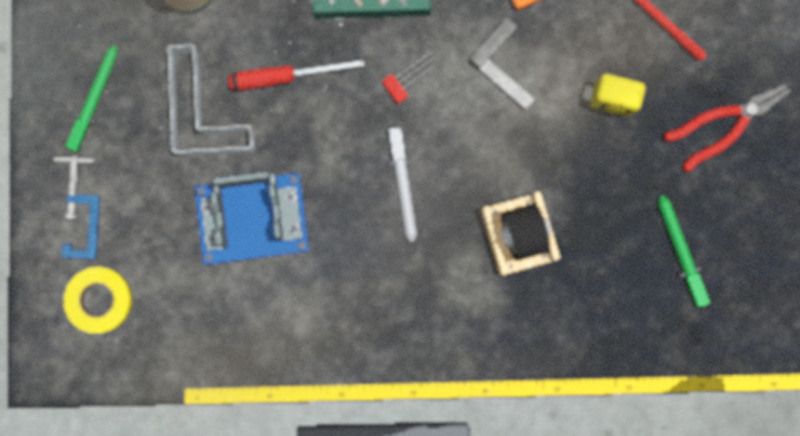

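View pics/ax.png

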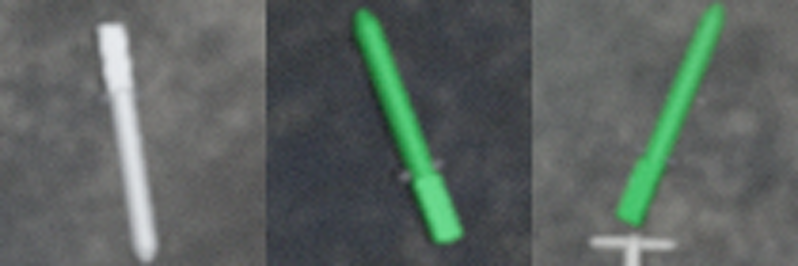

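View pics/scene0.png

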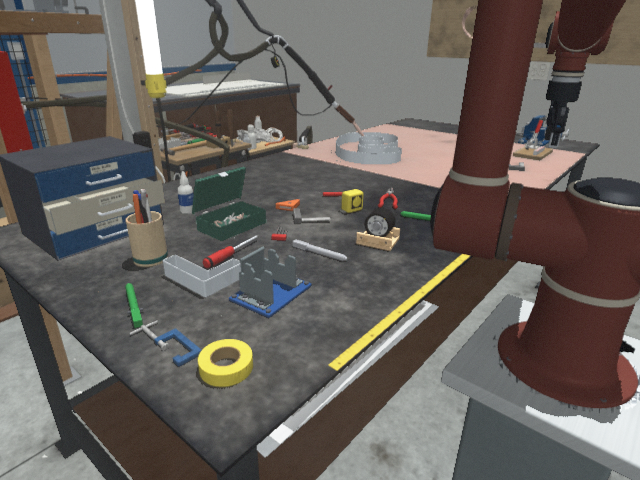

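Steel (white-grey) axle is at top pixel (343,239), head on the far side; the two green look-alikes are at (494,280) and (169,199), so I take the steel one. The stand is at (259,259), the cradle with the roller at (405,265).

```bash
python3 - <<'E'
from h import *
w=grab('wrist'); print(w['K'],w['tool_from_camera'])
a=grab('top');P=cloud(a)
for n in ['axle','feed_stand','cradle','roller_sleeve']:
    r=[r for r in ctrl.trace('top',n)]
    if not r: print(n,'none'); continue
    m=r[0]['region']&(a['depth']>0)
    q=P[m][:,:2]
    (c,s,ang)=cv2.minAreaRect((q*1000).astype(np.float32)); print(n,c,s,ang,r[0]['pixel'])
E
```

```text
[[368.80314351   0.         318.24172071]
 [  0.         368.80314351 242.27883514]
 [  0.           0.           1.        ]] [[-1.08629831e-04  2.73482027e-01 -9.61877107e-01 -1.28215772e-01]
 [ 7.56539892e-04  9.61876860e-01  2.73481871e-01  7.00978877e-02]
 [ 9.99999708e-01 -6.97990114e-04 -3.11388584e-04  3.48760349e-04]
 [ 0.00000000e+00  0.00000000e+00  0.00000000e+00  1.00000000e+00]]
axle (474.4073486328125, -423.4811706542969) (161.26161193847656, 22.792898178100586) 18.19577407836914 [281.0, 495.6]
feed_stand (537.4346313476562, 183.25474548339844) (114.9054183959961, 153.30372619628906) 7.272551536560059 [259.0, 254.9]
cradle (504.34722900390625, -194.74337768554688) (102.57917785644531, 88.60108184814453) 17.676137924194336 [269.9, 397.4]
roller_sleeve none
```

>>> move_arm(increments=[[[0,0,0,0.052],[0,0,0,0.052],[0,0,0,0.052],[0,0.0933,-0.1131,0],[0,0.0933,-0.1131,0],[0,0.0933,-0.1131,0],[0,0.0933,-0.1131,0],[0,0.0933,-0.1131,0],[0,0.0933,-0.1131,0],[0,0.0933,-0.1131,0],[0,0.0933,-0.1131,0],[0,0.0933,-0.1131,0],[0,0.0933,-0.1131,0],[0,0.0933,-0.1131,0],[0,0.0933,-0.1131,0],[0,0.0933,-0.1131,0],[0,0.0933,-0.1131,0],[0,0,0,0],[0,0,0,0]]])

```text
t: 2.18
tool_pos: [0.5011, -0.1483, 0.2454]
tool_rot: [1.115, 1.267, -1.115]
contact_force: [-0.4, 0.4, -0.0]
opening: 0.0854
```

```bash
python3 - <<'E'
from h import *
o,T=pose();print(o['t'],T.round(4),o['q'].round(3))
w=grab('wrist','w1.png');P=cloud(w)
for n in ['axle','cradle','roller_sleeve','axle_head','axle_mid','axle_tip']:
    for r in ctrl.trace('wrist',n):
        m=r['region']&(w['depth']>0); q=P[m]
        c,s,ang=cv2.minAreaRect((q[:,:2]*1000).astype(np.float32)); print(n,r['score'],r['pixel'],m.sum(),np.array(c).round(1),np.array(s).round(1),round(ang,1),np.percentile(q[:,2],[5,50,95]).round(4))
E
```

```text
2.1833 [[-1.000e-04  9.919e-01  1.271e-01  5.011e-01]
 [-3.000e-04  1.271e-01 -9.919e-01 -1.483e-01]
 [-1.000e+00 -1.000e-04  3.000e-04  2.454e-01]
 [ 0.000e+00  0.000e+00  0.000e+00  1.000e+00]] [-0.43  -0.195  1.848 -0.     1.489  1.013]
axle 0.81 [268.7, 574.9] 2887 [ 478.  -418.5] [160.6  31.1] 22.7 [0.0059 0.0144 0.0168]
axle 0.8 [91.0, 205.8] 3650 [581.6 -34.1] [164.5  33.3] 11.4 [0.0036 0.0145 0.0164]
cradle 0.67 [179.9, 341.8] 3256 [ 505.7 -193.9] [99.3 83.3] 14.2 [0.0087 0.0205 0.0325]
roller_sleeve 0.82 [217.6, 378.5] 5488 [ 498.4 -206.8] [94.1 77.5] 13.8 [0.0584 0.0848 0.0902]
axle_head 0.96 [88.7, 209.7] 3634 [580.2 -32.3] [162.7  29.9] 4.9 [0.0037 0.0145 0.0164]
axle_head 0.67 [264.4, 573.9] 2808 [ 474.2 -424.6] [170.5  30.9] 14.3 [0.0056 0.0145 0.0168]
axle_mid 0.9 [92.8, 207.4] 3586 [584.1 -34.3] [164.9  29.3] 9.1 [0.0054 0.0145 0.0164]
axle_mid 0.6 [266.2, 574.3] 2958 [ 474. -424.] [172.7  34.4] 19.9 [0.0046 0.0143 0.0168]
axle_tip 0.77 [92.9, 206.0] 3552 [580.1 -33. ] [162.6  30.2] 6.0 [0.0073 0.0145 0.0164]
axle_tip 0.63 [262.8, 572.2] 2823 [ 472.5 -420.7] [171.5  31. ] 23.0 [0.0057 0.0145 0.0168]
```

View pics/w1.png

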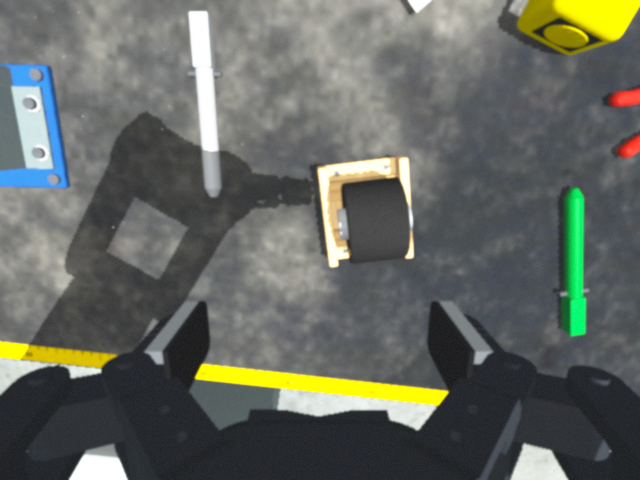

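```bash
cat >> h.py <<'E'
def fit(q):
    c=q[:,:2].mean(0);d=np.linalg.svd(q[:,:2]-c,full_matrices=False)[2][0]; t=(q[:,:2]-c)@d
    return c,d,np.degrees(np.arctan2(d[1],d[0])),np.percentile(t,[.5,99.5])
E
python3 - <<'E'
from h import *
w=grab('wrist');P=cloud(w); g=P.reshape(-1,3)
o,T=pose()
s=(abs(g[:,0]-.58)<.1)&(abs(g[:,1]+.034)<.03)&(g[:,2]>.011)&(g[:,2]<.03)
c,d,a,t=fit(g[s]);print('axle',c,a,c+d*t[0],c+d*t[1],np.percentile(g[s][:,2],[5,50,95]))
s=(abs(g[:,0]-.50)<.1)&(abs(g[:,1]+.2)<.1)&(g[:,2]>.026)&(g[:,2]<.036)
print('boards',s.sum(),cv2.minAreaRect((g[s][:,:2]*1e3).astype(np.float32)))
s=(abs(g[:,0]-.50)<.1)&(abs(g[:,1]+.2)<.1)&(g[:,2]>.080)
c,s2,a=cv2.minAreaRect((g[s][:,:2]*1e3).astype(np.float32));print('tyre top',c,s2,a,g[s][:,2].max())
gr=cv2.cvtColor(w['pixels'],cv2.COLOR_RGB2HSV)
m=(P[...,2]>.05)&(abs(P[...,0]-.5)<.1)&(abs(P[...,1]+.2)<.1)
# cylinder fit to tyre: center height, axis
from scipy.optimize import least_squares
q=g[(abs(g[:,0]-.50)<.06)&(abs(g[:,1]+.2)<.06)&(g[:,2]>.070)]
def f(p):
    u=np.array([np.cos(p[2]),np.sin(p[2])]);n=np.array([-u[1],u[0]])
    l=(q[:,:2]-p[:2])@n
    return np.hypot(l,q[:,2]-p[3])-.036
b=least_squares(lambda p:f([p[0],-.2,p[1],p[2]]),[.5,1.83,.055],loss='soft_l1',f_scale=.001);print('cyl x@y=-.2, ang,z',b.x,np.degrees(b.x[1]),abs(b.fun).mean())
u=np.array([np.cos(b.x[1]),np.sin(b.x[1])]);t=(q[:,:2]-[b.x[0],-.2])@u
tt=np.percentile(t,[.5,99.5]);print('ends',tt,'centre',np.array([b.x[0],-.2])+u*tt.mean())
E
```

```text
axle [ 0.5908691  -0.03303878] -172.7141417219308 [ 0.65986054 -0.02421808] [ 0.50476221 -0.04404773] [0.01183878 0.01486426 0.0165231 ]
boards 1281 ((507.6219787597656, -194.1368408203125), (95.57015228271484, 82.05261993408203), 14.187068939208984)
tyre top (523.8644409179688, -163.89219665527344) (126.15306854248047, 89.518310546875) 87.26757049560547 0.373528842698124
cyl x@y=-.2, ang,z [-1.95425274e+02  4.40578582e-05  3.26130232e-01] 0.0025243293268784055 0.03269394209016577
ends [195.90704671 195.96229408] centre [ 0.50939573 -0.19136754]
```

>>> move_arm(increments=[[[0.083,0.101,-0.0686,0],[0.083,0.101,-0.0686,0],[0.083,0.101,-0.0686,0],[0.083,0.101,-0.0686,0],[0.083,0.101,-0.0686,0],[0.083,0.101,-0.0686,0],[0,0,0,0],[0,0,0,0]]], gripper=0.3)

```text
t: 3.25
tool_pos: [0.6374, -0.0285, 0.1181]
tool_rot: [1.115, 1.27, -1.12]
contact_force: [-0.7, -0.5, 0.1]
opening: 0.0599
```

```bash
python3 - <<'E'
from h import *
o,T=pose();print(o['t'],T.round(4)[:3,3],T[:3,1],o['opening'])
w=grab('wrist','w2.png');P=cloud(w); g=P.reshape(-1,3)
for lo in(.011,.0135):
    s=(abs(g[:,0]-.58)<.1)&(abs(g[:,1]+.034)<.03)&(g[:,2]>lo)&(g[:,2]<.03)
    c,d,a,t=fit(g[s]);print('axle',s.sum(),c,a,c+d*t[0],c+d*t[1],np.percentile(g[s][:,2],[5,50,95]))
    h=s&(g[:,0]>.625); c,d,a,t=fit(g[h]);print('head',c,a,c+d*t[0],c+d*t[1])
b=np.linalg.inv(T)
for n,p in [('head',[.638,-.027,.008]),('tip',[.501,-.0443,.008])]: print(n,proj(w,np.array(p)))
for r in ctrl.trace('wrist','axle'): print(r['score'],r['pixel'])
E
```

```text
3.25 [ 0.6374 -0.0285  0.1181] [ 0.99219248  0.12462932 -0.00464945] 0.05986532915960964
axle 4363 [ 0.59355481 -0.03184922] -172.7832334582346 [ 0.6614307  -0.02325432] [ 0.50721034 -0.04278273] [0.01197974 0.01524303 0.01658057]
head [ 0.64411912 -0.02552424] -173.0264218060665 [ 0.66158929 -0.02338735] [ 0.62488185 -0.02787727]
axle 3679 [ 0.59829864 -0.03118475] -172.85291595962434 [ 0.66127339 -0.02328827] [ 0.50943923 -0.04232694] [0.01391133 0.01543339 0.01664268]
head [ 0.64388238 -0.02553195] -172.9707504943571 [ 0.66152364 -0.02335673] [ 0.62487865 -0.02787516]
head [np.float64(316.0507482757287), np.float64(243.8146355718984)]
tip [np.float64(316.3274605887535), np.float64(414.397835393603)]
0.79 [299.2, 314.2]
```

View pics/w2.png

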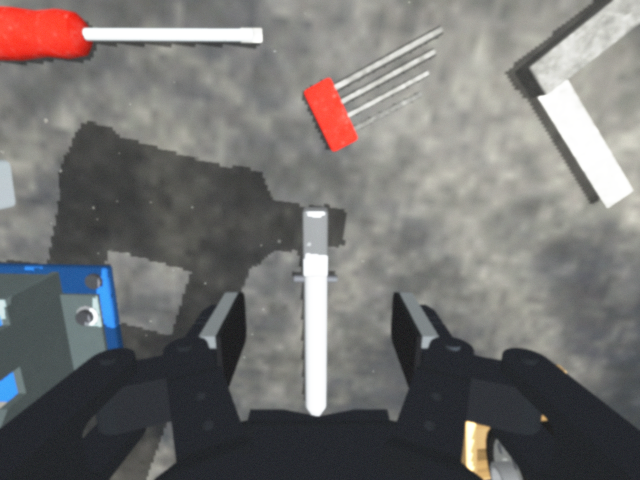

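The axle lies between the jaws (head centre at about (316,232), shaft down to the nose at (316,410)), with the stop pin at row 277; red hex keys are far enough off.

>>> move_arm(increments=[[[0.09,0.0096,-0.009,0],[0.09,0,0,0],[0.09,0,0,0],[0.08,0,0,0],[0.05,0,0,0],[0,0,0,0],[0,0,0,0]]])

```text
t: 3.93
tool_pos: [0.6403, -0.0272, 0.0217]
tool_rot: [1.118, 1.264, -1.118]
contact_force: [-0.7, -0.1, -0.5]
opening: 0.0597
```

>>> move_arm(increments=[[[0,0,0,0],[0,0,0,0],[0,0,0,0],[0,0,0,0],[0,0,0,0],[0,0,0,0],[0,0,0,0],[0,0,0,0]]], gripper=1, squeeze=100)

```text
t: 4.6
tool_pos: [0.6414, -0.0266, 0.0228]
tool_rot: [1.118, 1.263, -1.116]
contact_force: [-1.4, -0.4, 6.5]
opening: 0.0123
```

```bash
python3 - <<'E'
from h import *
o,T=pose();print(o['t'],T.round(4),o['opening'],o['contact_force'])
w=grab('wrist');cv2.imwrite('pics/w3.png',cv2.resize(w['pixels'][180:480,170:470,::-1],(600,600)))
P=cloud(w); g=P.reshape(-1,3)
s=(abs(g[:,0]-.58)<.1)&(abs(g[:,1]+.034)<.03)&(g[:,2]>.008)&(g[:,2]<.03)
c,d,a,t=fit(g[s]);print(s.sum(),c,a,c+d*t[0],c+d*t[1])
E
```

```text
4.6 [[ 2.400e-03  9.923e-01  1.236e-01  6.414e-01]
 [-5.000e-04  1.236e-01 -9.923e-01 -2.660e-02]
 [-1.000e+00  2.400e-03  8.000e-04  2.280e-02]
 [ 0.000e+00  0.000e+00  0.000e+00  1.000e+00]] 0.012304765078049338 [-1.4355342  -0.3986686   6.48902949]
6481 [ 0.63521908 -0.02762004] -173.0541027666768 [ 0.66203855 -0.02435272] [ 0.59405123 -0.03263536]
```

View pics/w3.png

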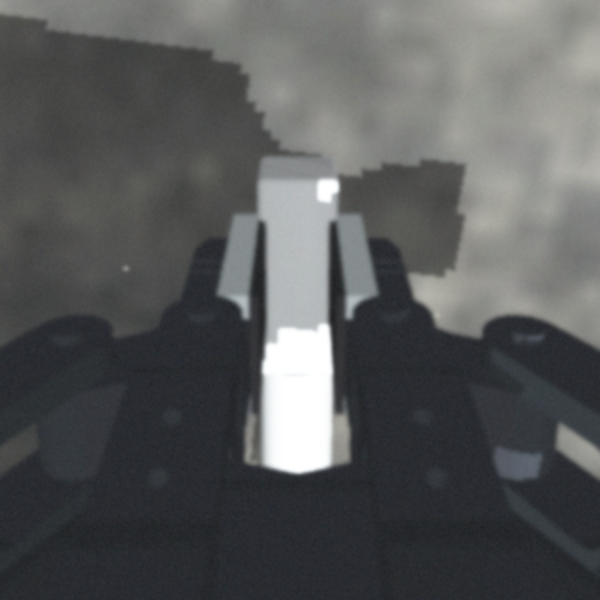

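Pads straddle the head but only at the tips (opening 12 mm reads too small). Reopen, go lower, regrip.

>>> move_arm(increments=[[[0,0,0,0],[0,0,0,0],[0,0,0,0],[0.01,0,0,0],[0.01,0,0,0],[0,0,0,0],[0,0,0,0],[0,0,0,0]]], gripper=0.6)

```text
t: 5.32
tool_pos: [0.6401, -0.0265, 0.0156]
tool_rot: [1.117, 1.266, -1.118]
contact_force: [-0.2, 0.0, -0.3]
opening: 0.0341
```

>>> move_arm(increments=[[[0,0,0,0],[0,0,0,0],[0,0,0,0],[0,0,0,0],[0,0,0,0],[0,0,0,0]]], gripper=1)

```text
t: 5.82
tool_pos: [0.6406, -0.0265, 0.0163]
tool_rot: [1.118, 1.264, -1.117]
contact_force: [-0.1, 0.2, 3.0]
opening: 0.0133
```

>>> move_arm(increments=[[[-0.05,0,0,0],[-0.1,0,0,0],[-0.1,0,0,0],[-0.1,0,0,0],[-0.05,0,0,0],[0,0,0,0],[0,0,0,0]]])

```text
t: 6.4
tool_pos: [0.6404, -0.0265, 0.1162]
tool_rot: [1.118, 1.264, -1.117]
contact_force: [0.6, 0.6, -1.1]
opening: 0.0134
```

```bash
python3 - <<'E'
from h import *
o,T=pose();print(o['t'],T.round(4),o['opening'],o['contact_force'],o['q'].round(3))
w=grab('wrist');P=cloud(w); Ti=np.linalg.inv(T)
g=P.reshape(-1,3)@Ti[:3,:3].T+Ti[:3,3]
# in tool frame: top of head/shaft
s=(abs(g[:,2])<.007)&(g[:,0]>-.02)&(g[:,0]<.03)&(abs(g[:,1])<.16)
q=g[s]
for a,b in [(.005,.03),(-.02,.005),(-.04,-.02),(-.08,-.04),(-.12,-.08)]:
    k=q[(q[:,1]>a)&(q[:,1]<b)]; print(a,b,len(k),np.median(k,0) if len(k) else '')
s=grab('scene');S=cloud(s);
r=ctrl.trace('scene','axle')
for k in r: m=k['region']&(s['depth']>0);print(k['score'],k['pixel'],np.median(S[m],0),S[m].min(0),S[m].max(0))
# cradle/tyre
g=P.reshape(-1,3);
E
```

```text
6.4 [[ 1.000e-03  9.924e-01  1.234e-01  6.404e-01]
 [-1.000e-04  1.234e-01 -9.924e-01 -2.650e-02]
 [-1.000e+00  1.000e-03  2.000e-04  1.162e-01]
 [ 0.000e+00  0.000e+00  0.000e+00  1.000e+00]] 0.01336717138718035 [ 0.57612494  0.58412244 -1.10867824] [-0.157  0.197  1.679  0.     1.265  1.29 ]
0.005 0.03 2067 [6.69480416e-04 1.53221546e-02 6.08886127e-05]
-0.02 0.005 2182 [ 4.11175626e-04 -6.39575139e-03  8.43666850e-05]
-0.04 -0.02 1305 [ 1.31104528e-03 -3.00224533e-02  9.00757398e-05]
-0.08 -0.04 152 [ 1.93866145e-03 -4.11356830e-02  9.69287518e-05]
-0.12 -0.08 0 
0.89 [307.8, 134.8] [0.69336268 0.41571299 0.01657224] [6.38745077e-01 3.74832498e-01 5.09440171e-04] [0.78234554 0.44330167 0.02045102]
0.81 [215.5, 326.8] [ 0.56283811 -0.03224716  0.11081661] [ 4.96774297e-01 -2.69581272e-01 -2.07778909e-04] [ 0.77216135 -0.0161448   0.11695573]
0.74 [216.8, 430.5] [ 0.46568614 -0.41824987  0.01294144] [ 0.39824254 -0.44955423  0.0019493 ] [ 0.54693652 -0.38989587  0.02007323]
0.2 [340.0, 177.1] [0.54472618 0.42431874 0.01005633] [ 0.46470206  0.39227858 -0.00108531] [0.63172163 0.45898518 0.02662002]
```

```bash
cat >> h.py <<'E'
def axle_scene(cam='scene'):
    o,T=pose();s=grab(cam);S=cloud(s).reshape(-1,3)
    Ti=np.linalg.inv(T); g=S@Ti[:3,:3].T+Ti[:3,3]
    for lo in range(-125,20,18):
        k=g[(g[:,1]>lo/1e3)&(g[:,1]<(lo+18)/1e3)&(abs(g[:,2])<.014)&(abs(g[:,0]-.009)<.015)]
        if len(k)>3: print(cam,lo,len(k),'x',np.percentile(k[:,0],[10,50,90]).round(4),'z',np.percentile(k[:,2],[10,50,90]).round(4))
E
python3 - <<'E'
from h import *
axle_scene('scene');axle_scene('top')
E
```

```text
scene -125 45 x [-0.0012  0.0036  0.0098] z [-0.0082 -0.0053 -0.0012]
scene -107 41 x [-0.0007  0.0035  0.01  ] z [-0.0088 -0.0057  0.0006]
scene -89 46 x [-0.0001  0.0042  0.0099] z [-0.0091 -0.0054 -0.0006]
scene -71 40 x [-0.0007  0.0033  0.0104] z [-0.0084 -0.0044 -0.0008]
scene -53 40 x [-0.0012  0.0031  0.0111] z [-0.0088 -0.0054 -0.0015]
scene -35 45 x [-0.0017  0.0035  0.0123] z [-0.0095 -0.0055  0.0011]
scene -17 48 x [-0.0042  0.0007  0.0115] z [-0.013  -0.0063  0.0094]
scene 1 12 x [0.0028 0.0095 0.0138] z [-0.0122 -0.0085 -0.0058]
top -53 38 x [-0.0027  0.0018  0.0055] z [-0.0055  0.0002  0.0064]
top -35 52 x [-0.0023  0.0022  0.0064] z [-0.0076 -0.0005  0.008 ]
```

>>> move_arm(increments=[[[-0.0594,-0.1115,0.063,0],[-0.0594,-0.1115,0.063,0],[-0.0594,-0.1115,0.063,0],[-0.0594,-0.1115,0.063,0],[-0.0594,-0.1115,0.063,0],[-0.0594,-0.1115,0.063,0],[-0.0594,-0.1115,0.063,0],[0,0,0,0],[0,0,0,0],[0,0,0,0]]])

```text
t: 7.48
tool_pos: [0.46, -0.1597, 0.2189]
tool_rot: [1.118, 1.266, -1.118]
contact_force: [-0.0, 0.1, -1.7]
opening: 0.013
```

```bash
python3 - <<'E'
from h import *
from scipy.optimize import least_squares
o,T=pose();print(o['t'],T[:3,3].round(4),T[:3,1].round(4))
def an(w,lab):
    g=cloud(w).reshape(-1,3)
    n=(abs(g[:,0]-.507)<.07)&(abs(g[:,1]+.195)<.07)
    s=n&(g[:,2]>.028)&(g[:,2]<.036)
    print(lab,'boards',s.sum(),cv2.minAreaRect((g[s][:,:2]*1e3).astype(np.float32)))
    q=g[n&(g[:,2]>.07)&(g[:,2]<.1)]
    def f(p):
        u=np.array([np.cos(p[1]),np.sin(p[1])]);nn=np.array([-u[1],u[0]])
        return np.hypot((q[:,:2]-[p[0],-.195])@nn,q[:,2]-p[2])-.036
    b=least_squares(f,[.507,1.82,.055],loss='soft_l1',f_scale=.001).x
    u=np.array([np.cos(b[1]),np.sin(b[1])]);t=(q[:,:2]-[b[0],-.195])@u;tt=np.percentile(t,[1,99])
    print('tyre',len(q),np.degrees(b[1]),b[2],abs(f(b)).mean(),'len',tt,'c',np.array([b[0],-.195])+u*tt.mean())
an(grab('wrist','w4.png'),'wrist'); an(grab('top'),'top');an(grab('scene'),'scene')
E
```

```text
7.4833 [ 0.46   -0.1597  0.2189] [ 9.924e-01  1.230e-01 -7.000e-04]
wrist boards 1541 ((507.46942138671875, -194.13601684570312), (95.79832458496094, 82.03097534179688), 14.27635669708252)
tyre 6113 104.27376143465091 0.0537718218209587 0.0005162452698845601 len [-0.02579118  0.02301558] c [ 0.50711839 -0.19634496]
top boards 23 ((546.7235717773438, -183.36029052734375), (15.046728134155273, 82.28223419189453), 18.514537811279297)Traceback (most recent call last):
  File "<stdin>", line 16, in <module>
  File "<stdin>", line 14, in an
    return _quantile_unchecked(
        a, q, axis, out, overwrite_input, method, keepdims, weights)
    return _ureduce(a,
                    func=_quantile_ureduce_func,
    ...<5 lines>...
                    overwrite_input=overwrite_input,
                    method=method)
    r = func(a, **kwargs)
    result = _quantile(arr,
                       quantiles=q,
    ...<2 lines>...
                       out=out,
                       weights=wgt)
    slices_having_nans = np.isnan(arr[-1, ...])
                                  ~~~^^^^^^^^^
IndexError: index -1 is out of bounds for axis 0 with size 0
```

View pics/w4.png

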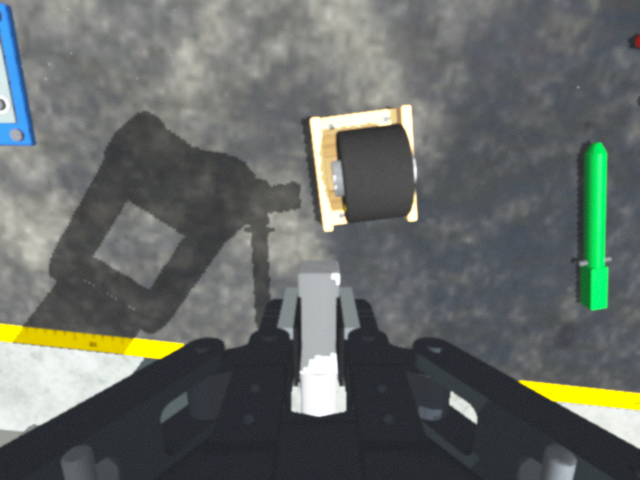

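>>> move_arm(increments=[[[0,0,0,-0.0772],[0,0,0,-0.0772],[0,0,0,-0.0772],[0,0,0,-0.0772],[0,0,0,-0.0772],[0,0,0,-0.0772],[0,0,0,-0.0772],[0,0,0,-0.0772],[0,0,0,-0.0772],[0,0,0,-0.0772],[0,0,0,-0.0772],[0,0,0,-0.0772],[0,0,0,-0.0772],[0,0,0,-0.0764],[0,0.139,0.037,0],[0,0.139,0.037,0],[0,0.139,0.037,0],[0,0.139,0.037,0],[0,0,0,0],[0,0,0,0]]])

```text
t: 9.25
tool_pos: [0.4616, -0.0138, 0.2186]
tool_rot: [-0.2, 1.564, 0.201]
contact_force: [0.1, 0.9, -1.3]
opening: 0.0132
```

```bash
cat >> h.py <<'E'
def rel(c,yaw,s=None,z=None):
    "print tool-unit shift to goal xyz"
    o,T=pose(); y=np.degrees(np.arctan2(T[1,1],T[0,1])); u=np.array([np.cos(np.radians(yaw)),np.sin(np.radians(yaw))])
    g=np.r_[np.array(c)+s*u,z]; d=T[:3,:3].T@(g-T[:3,3])
    print('t',o['t'],'pos',T[:3,3].round(4),'yaw',y.round(2),'turn units',(-(yaw-y)/90).round(4),'shift units',(d/.25).round(4),'F',o['contact_force'].round(1),'M',o['wrist_torque'].round(2),'q',o['q'].round(2))
E
python3 - <<'E'
from h import *
rel([.5072,-.1955],104.27,.185,.0633); axle_scene()
E
```

```text
t 9.25 pos [ 0.4616 -0.0138  0.2186] yaw 104.6 turn units 0.0037 shift units [ 0.6214 -0.0099 -0.0012] F [ 0.1  0.9 -1.3] M [ 0.05  0.02 -0.06] q [-0.19 -0.34  2.01 -0.    1.47 -0.45]
scene -125 15 x [0.0006 0.0035 0.0086] z [-0.0091 -0.0086 -0.0054]
scene -107 17 x [-0.0003  0.0023  0.0096] z [-0.0096 -0.007  -0.0046]
scene -89 20 x [-0.0006  0.0023  0.0076] z [-0.0092 -0.0069 -0.0016]
scene -71 18 x [-0.0008  0.0025  0.0096] z [-0.0092 -0.0072 -0.004 ]
scene -53 4 x [0.0033 0.005  0.008 ] z [-0.0103 -0.0093 -0.0082]
scene -17 13 x [-0.0043 -0.0019 -0.0007] z [-0.0022  0.0038  0.0054]
scene 1 74 x [-0.0035 -0.0002  0.0099] z [-0.0119 -0.0039  0.0095]
scene 19 36 x [0.0006 0.0062 0.0123] z [-0.0079 -0.0023  0.004 ]
```

Descend to bore height.

>>> move_arm(increments=[[[0.1,-0.0099,-0.0012,0.0037],[0.12,0,0,0],[0.12,0,0,0],[0.12,0,0,0],[0.11,0,0,0],[0.05,0,0,0],[0,0,0,0],[0,0,0,0],[0,0,0,0]]])

```text
t: 10.05
tool_pos: [0.4632, -0.0194, 0.0659]
tool_rot: [-0.191, 1.561, 0.19]
contact_force: [0.4, 0.4, -0.5]
opening: 0.0132
```

```bash
python3 - <<'E'
from h import *
rel([.5072,-.1955],104.27,.185,.0633); axle_scene()
s=grab('scene');t=ctrl.trace('scene','roller_sleeve')
px=t[0]['pixel'] if t else [225,380];print(px)
r,c=int(px[0]),int(px[1])
c0=max(0,min(c-90,540-80));r0=r-70
cv2.imwrite('pics/s5.png',cv2.resize(s['pixels'][r0:r0+120,c0:c0+160,::-1],(800,600),interpolation=cv2.INTER_CUBIC))
E
```

```text
t 10.05 pos [ 0.4632 -0.0194  0.0659] yaw 103.91 turn units -0.004 shift units [ 0.0105  0.0139 -0.0031] F [ 0.4  0.4 -0.5] M [0.02 0.   0.03] q [-0.2  -0.16  2.13 -0.    1.16 -0.45]
scene -71 5 x [0.0038 0.0061 0.0089] z [-0.0095 -0.0089 -0.0087]
scene -53 5 x [0.0019 0.0065 0.0085] z [-0.0091 -0.0082 -0.0082]
scene -17 14 x [-0.004  -0.0015 -0.0003] z [-0.0005  0.0036  0.0055]
scene 1 68 x [-0.0032  0.0001  0.011 ] z [-0.0111 -0.0027  0.0092]
scene 19 25 x [-0.0001  0.0052  0.0118] z [-0.0062 -0.0015  0.0055]
[221.6, 385.0]
```

View pics/s5.png

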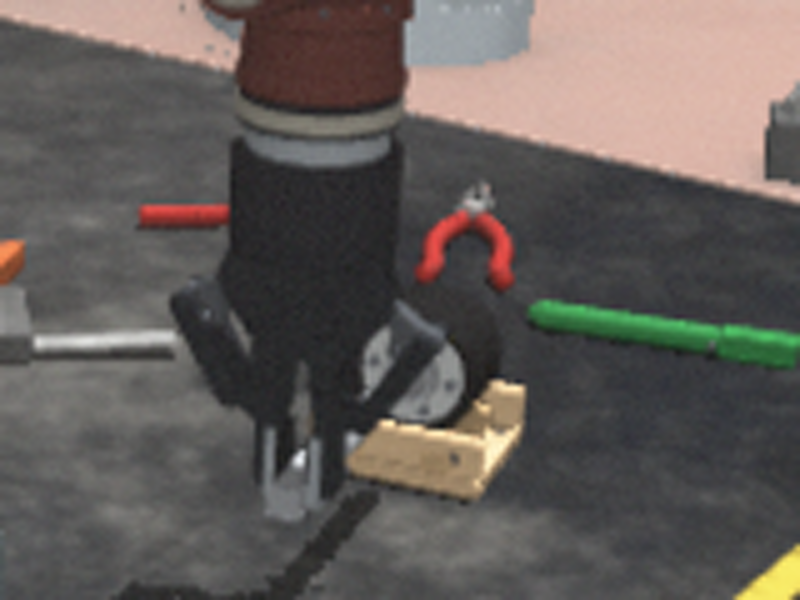

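>>> move_arm(increments=[[[0,0,0,0],[0,0,0,0]]])

```text
t: 10.37
tool_pos: [0.4627, -0.0187, 0.0657]
tool_rot: [-0.192, 1.561, 0.191]
contact_force: [-0.1, 0.1, -1.4]
opening: 0.0135
```

```bash
python3 - <<'E'
from h import *
rel([.5072,-.1955],104.27,.180,.0633)
E
```

```text
t 10.3667 pos [ 0.4627 -0.0187  0.0657] yaw 103.96 turn units -0.0034 shift units [ 0.0096 -0.0091 -0.0018] F [-0.1  0.1 -1.4] M [0.06 0.02 0.04] q [-0.2  -0.16  2.13 -0.    1.16 -0.45]
```

Correct and advance slowly: first to just inside the bore.

>>> move_arm(increments=[[[0.0096,0,-0.0018,-0.0034],[0,-0.03,0,0],[0,-0.03,0,0],[0,-0.03,0,0],[0,-0.03,0,0],[0,0,0,0],[0,0,0,0]]])

```text
t: 10.95
tool_pos: [0.4692, -0.0484, 0.0624]
tool_rot: [-0.194, 1.562, 0.195]
contact_force: [-0.1, -0.1, -0.6]
opening: 0.0132
```

```bash
python3 - <<'E'
from h import *
rel([.5072,-.1955],104.27,.074,.0633)
E
```

```text
t 10.95 pos [ 0.4692 -0.0484  0.0624] yaw 104.19 turn units -0.0009 shift units [-0.0037 -0.3116  0.0027] F [-0.1 -0.1 -0.6] M [ 0.08  0.03 -0.04] q [-0.26 -0.13  2.11  0.    1.16 -0.51]
```

>>> move_arm(increments=[[[-0.0037,-0.03,0.0027,-0.001],[0,-0.03,0,0],[0,-0.03,0,0],[0,-0.03,0,0],[0,-0.03,0,0],[0,0,0,0],[0,0,0,0]]])

```text
t: 11.53
tool_pos: [0.4791, -0.0844, 0.0633]
tool_rot: [-0.196, 1.562, 0.196]
contact_force: [-0.0, 0.6, -0.6]
opening: 0.0134
```

```bash
python3 - <<'E'
from h import *
rel([.5072,-.1955],104.27,.074,.0633)
w=grab('scene');g=cloud(w).reshape(-1,3)
n=(abs(g[:,0]-.507)<.08)&(abs(g[:,1]+.195)<.08)&(g[:,2]>.06)&(g[:,2]<.1); print(n.sum(), np.median(g[n],0))
E
```

```text
t 11.5333 pos [ 0.4791 -0.0844  0.0633] yaw 104.3 turn units 0.0003 shift units [-1.000e-04 -1.623e-01 -5.000e-04] F [-0.   0.6 -0.6] M [0.09 0.07 0.03] q [-0.33 -0.09  2.08  0.    1.16 -0.58]
173 [ 0.48113249 -0.1819135   0.07387685]
```

>>> move_arm(increments=[[[0,-0.03,0,0],[0,-0.03,0,0],[0,-0.03,0,0],[0,-0.03,0,0],[0,-0.03,0,0],[0,-0.012,0,0],[0,0,0,0],[0,0,0,0]]])

```text
t: 12.25
tool_pos: [0.489, -0.1234, 0.0632]
tool_rot: [-0.196, 1.562, 0.196]
contact_force: [-0.5, -0.0, -0.9]
opening: 0.0135
```

```bash
python3 - <<'E'
from h import *
rel([.5072,-.1955],104.27,.074,.0633)
w=grab('scene');print([ (r['score'],r['pixel']) for r in ctrl.trace('scene','roller_sleeve')])
w=grab('wrist','w6.png')
# stand from top
a=grab('top');P=cloud(a);g=P.reshape(-1,3)
n=(abs(g[:,0]-.537)<.12)&(abs(g[:,1]-.183)<.12)&(g[:,2]>.07)&(g[:,2]<.09);print('stand',n.sum(),cv2.minAreaRect((g[n][:,:2]*1e3).astype(np.float32)))
E
```

```text
t 12.25 pos [ 0.489  -0.1234  0.0632] yaw 104.32 turn units 0.0006 shift units [-0.0004 -0.0015 -0.0005] F [-0.5 -0.  -0.9] M [ 0.1  -0.01 -0.02] q [-0.39 -0.05  2.03  0.    1.15 -0.64]
[(0.73, [221.3, 382.7])]
stand 188 ((545.9475708007812, 182.99752807617188), (90.35403442382812, 84.71727752685547), 5.958308696746826)
```

>>> move_arm(increments=[[[-0.01,0,0,0],[-0.02,0,0,0],[-0.03,0,0,0],[-0.05,0,0,0],[-0.07,0,0,0],[-0.09,0,0,0],[-0.1,0,0,0],[-0.1,0,0,0],[-0.09,0,0,0],[-0.06,0,0,0],[-0.03,0,0,0],[-0.01,0,0,0],[0,0,0,0],[0,0,0,0]]])

```text
t: 13.62
tool_pos: [0.4884, -0.1229, 0.2271]
tool_rot: [-0.196, 1.564, 0.198]
contact_force: [-0.2, -0.4, -2.4]
opening: 0.0134
```

```bash
python3 - <<'E'
from h import *
rel([.5072,-.1955],104.27,.074,.22); axle_scene()
s=grab('scene');t=ctrl.trace('scene','roller_sleeve');print([(k['score'],k['pixel']) for k in t])
r,c=180,385
cv2.imwrite('pics/s7.png',cv2.resize(s['pixels'][r-75:r+75,c-100:c+100,::-1],(800,600),interpolation=cv2.INTER_CUBIC))
E
```

```text
t 13.6167 pos [ 0.4884 -0.1229  0.2271] yaw 104.35 turn units 0.0009 shift units [ 0.0286 -0.0039  0.0014] F [-0.2 -0.4 -2.4] M [0.26 0.   0.03] q [-0.39 -0.23  1.91  0.    1.47 -0.65]
scene -71 19 x [-0.0028  0.0018  0.0222] z [-0.0135 -0.0117  0.0135]
scene -53 16 x [0.0021 0.0071 0.0199] z [-0.0136 -0.0107  0.0017]
scene -17 10 x [-0.0049 -0.0013 -0.0006] z [0.0014 0.005  0.0061]
scene 1 62 x [-0.0039 -0.0001  0.0106] z [-0.0122 -0.0055  0.0104]
scene 19 33 x [0.0004 0.0058 0.0118] z [-0.0078 -0.0026  0.0038]
[(0.71, [162.6, 386.1])]
```

View pics/s7.png

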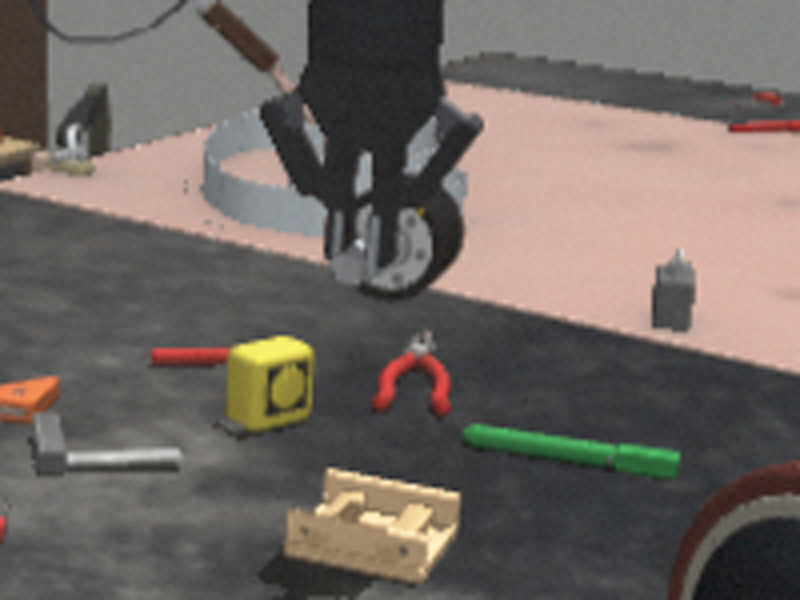

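>>> move_arm(increments=[[[0,0,0,0.02],[0,0,0,0.021],[0,0,0,0.02],[0,0,0,0.02],[0,0.0245,0.0083,0],[0,0.049,0.0165,0],[0,0.074,0.025,0],[0,0.098,0.033,0],[0,0.098,0.033,0],[0,0.098,0.033,0],[0,0.098,0.033,0],[0,0.098,0.033,0],[0,0.074,0.025,0],[0,0.049,0.0165,0],[0,0.0245,0.0083,0],[0,0,0,0],[0,0,0,0],[0,0,0,0]]])

```text
t: 15.27
tool_pos: [0.5304, 0.0789, 0.2281]
tool_rot: [-0.096, 1.569, 0.096]
contact_force: [1.2, 0.2, -2.1]
opening: 0.0132
```

```bash
cat > st.py <<'E'
from h import *
rel([.537,.183],97,.074,.227)
w=grab('wrist','w8.png');P=cloud(w);g=P.reshape(-1,3)
n=(abs(g[:,0]-.537)<.12)&(abs(g[:,1]-.183)<.12)
for lo,hi in [(.002,.014),(.077,.0835)]:
    k=g[n&(g[:,2]>lo)&(g[:,2]<hi)];print(lo,len(k),cv2.minAreaRect((k[:,:2]*1e3).astype(np.float32)) if len(k)>3 else '')
k=g[n&(g[:,2]>.04)&(g[:,2]<.09)]
# side plates in stand frame
for yaw in (6,6.5,7,7.5,8):
    a=np.radians(yaw);q=k[:,:2]-[.537,.183];y=-np.sin(a)*q[:,0]+np.cos(a)*q[:,1]
    h,e=np.histogram(y,np.arange(-.06,.06,.002));i=np.argsort(h)[-5:];print(yaw,[(round(e[j],3),int(h[j])) for j in sorted(i)])
E
python3 st.py
```

```text
t 15.2667 pos [0.5304 0.0789 0.2281] yaw 97.01 turn units 0.0002 shift units [0.0041 0.7063 0.0771] F [ 1.2  0.2 -2.1] M [0.22 0.05 0.01] q [ 0.01 -0.15  1.84 -0.    1.45 -0.11]
0.002 18419 ((535.7848510742188, 166.71694946289062), (238.7940216064453, 187.6088104248047), 6.678773403167725)
0.077 1498 ((547.7432861328125, 183.60203552246094), (89.8302001953125, 84.1885986328125), 6.097943305969238)
6 [(np.float64(-0.042), 294), (np.float64(-0.04), 329), (np.float64(0.036), 1543), (np.float64(0.038), 393), (np.float64(0.04), 274)]
6.5 [(np.float64(-0.042), 319), (np.float64(-0.04), 337), (np.float64(0.034), 273), (np.float64(0.036), 1395), (np.float64(0.038), 389)]
7 [(np.float64(-0.042), 305), (np.float64(-0.04), 341), (np.float64(0.034), 527), (np.float64(0.036), 1132), (np.float64(0.038), 407)]
7.5 [(np.float64(-0.042), 308), (np.float64(-0.04), 333), (np.float64(0.034), 648), (np.float64(0.036), 1006), (np.float64(0.038), 398)]
8 [(np.float64(-0.042), 296), (np.float64(-0.04), 333), (np.float64(0.034), 695), (np.float64(0.036), 965), (np.float64(0.038), 386)]
```

View pics/w8.png

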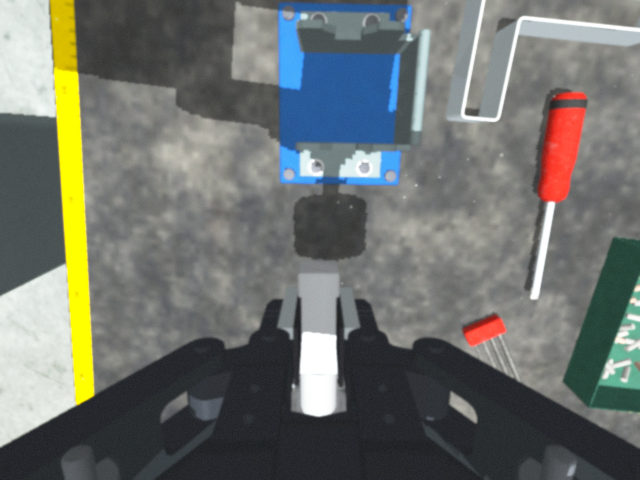

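```bash
cat > st2.py <<'E'
from h import *
def stand(w,C=np.array([.5399,.1828])):
    P=cloud(w);g=P.reshape(-1,3)
    n=(abs(g[:,0]-.54)<.12)&(abs(g[:,1]-.183)<.12)
    k=g[n&(g[:,2]>.03)&(g[:,2]<.08)]
    a=np.radians(6.1);R2=np.array([[np.cos(a),np.sin(a)],[-np.sin(a),np.cos(a)]])
    q=(k[:,:2]-C)@R2.T
    f=q[(abs(q[:,1]-.037)<.004)&(abs(q[:,0])<.036)]
    if len(f)>20:
        p=np.polyfit(f[:,0],f[:,1],1);p=np.polyfit(*f[abs(f[:,1]-np.polyval(p,f[:,0]))<.0015].T,1);print('far inner face y',p[1],'yaw',6.1+np.degrees(np.arctan(p[0])))
    # slot: per plate histogram of stand x at heights 57-70 
    for nm,y0,y1 in [('far',.033,.045),('near',-.045,-.033)]:
        for z0,z1 in [(.056,.062),(.060,.066),(.064,.070)]:
            s=(q[:,1]>y0)&(q[:,1]<y1)&(k[:,2]>z0)&(k[:,2]<z1);x=np.sort(q[s][:,0]);x=x[abs(x)<.04]
            if len(x)>10:
                d=np.diff(x);i=d.argmax();print(nm,z0,len(x),'gap',x[i].round(4),x[i+1].round(4),'mid',((x[i]+x[i+1])/2).round(4),'ends',x[0].round(4),x[-1].round(4))
    hsv=cv2.cvtColor(w['pixels'],cv2.COLOR_RGB2HSV);m=(hsv[...,0]>100)&(hsv[...,0]<125)&(hsv[...,1]>150)&(abs(P[...,0]-.54)<.1)&(abs(P[...,1]-.183)<.1)&(P[...,2]<.02)&(P[...,2]>0)
    b=P[m];print('base',m.sum(),cv2.minAreaRect((b[:,:2]*1e3).astype(np.float32)),np.median(b[:,2]))
    t=g[n&(g[:,2]>.0785)&(g[:,2]<.0865)];print('tops',cv2.minAreaRect((t[:,:2]*1e3).astype(np.float32)))
if __name__=='__main__':
    stand(grab('wrist'))
E
python3 st2.py
```

```text
far inner face y 0.036926593779100396 yaw 6.01836506651
far 0.056 171 gap -0.0104 0.009 mid -0.0007 ends -0.0373 0.0367
far 0.06 174 gap -0.0101 0.009 mid -0.0005 ends -0.0371 0.0365
far 0.064 235 gap -0.0101 0.009 mid -0.0005 ends -0.0374 0.0364
near 0.064 55 gap -0.0102 0.0089 mid -0.0007 ends -0.0126 0.0322
base 13466 ((539.082275390625, 182.5614013671875), (110.90775299072266, 149.16409301757812), 5.9238128662109375) 0.007592095318601527
tops ((547.7911987304688, 183.5999755859375), (89.3681411743164, 84.29620361328125), 5.914577960968018)
```

>>> move_arm(increments=[[[0,0.02,0.002,0.011],[0,0.045,0.005,0],[0,0.07,0.008,0],[0,0.09,0.01,0],[0,0.09,0.01,0],[0,0.09,0.01,0],[0,0.09,0.01,0],[0,0.08,0.01,0],[0,0.065,0.007,0],[0,0.045,0.005,0],[0,0.02,0.002,0],[0,0,0,0],[0,0,0,0],[0,0,0,0]]])

```text
t: 16.53
tool_pos: [0.5315, 0.2563, 0.2283]
tool_rot: [-0.083, 1.569, 0.082]
contact_force: [0.4, -0.3, -3.5]
opening: 0.0132
```

```bash
python3 - <<'E'
from h import *
rel([.5393,.1827],96.0,.074,.112)
E
```

```text
t 16.5333 pos [0.5315 0.2563 0.2283] yaw 96.03 turn units 0.0003 shift units [4.65e-01 4.00e-04 1.00e-04] F [ 0.4 -0.3 -3.5] M [0.15 0.01 0.01] q [ 0.32 -0.02  1.71 -0.    1.45  0.22]
```

>>> move_arm(increments=[[[0.03,0,0,0],[0.05,0,0,0],[0.07,0,0,0],[0.08,0,0,0],[0.08,0,0,0],[0.07,0,0,0],[0.05,0,0,0],[0.035,0,0,0],[0,0,0,0],[0,0,0,0],[0,0,0,0]]])

```text
t: 17.45
tool_pos: [0.5323, 0.2573, 0.1133]
tool_rot: [-0.083, 1.567, 0.084]
contact_force: [0.2, -0.2, -2.2]
opening: 0.013
```

```bash
python3 - <<'E'
from h import *
rel([.5393,.1827],96.0,.074,.0703)
def sf(im):
    o,T=pose();P=cloud(im);a=np.radians(6);M=np.array([[np.cos(a),np.sin(a)],[-np.sin(a),np.cos(a)]])
    q=P.copy();q[...,:2]=(P[...,:2]-[.5393,.1827])@M.T;return q
for c in('scene','top'):
    im=grab(c,'s9_%s.png'%c);q=sf(im).reshape(-1,3)
    for z in(.085,.1,.115,.13):
        k=q[(abs(q[:,0])<.045)&(abs(q[:,1])<.05)&(q[:,2]>z)&(q[:,2]<z+.015)]
        if len(k)>5:print(c,z,len(k),'y',np.percentile(k[:,1],[2,50,98]).round(4),'x',np.percentile(k[:,0],[2,50,98]).round(4))
E
```

```text
t 17.45 pos [0.5323 0.2573 0.1133] yaw 96.07 turn units 0.0008 shift units [ 0.1719 -0.0037 -0.0037] F [ 0.2 -0.2 -2.2] M [ 0.19  0.01 -0.02] q [ 0.32  0.09  1.8  -0.    1.25  0.22]
scene 0.085 149 y [-0.0228  0.019   0.0292] x [-0.0368 -0.0315  0.0008]
scene 0.1 266 y [-0.0218  0.0213  0.0487] x [-0.0376 -0.0228  0.0026]
scene 0.115 227 y [-0.0238  0.0117  0.0282] x [-0.0354 -0.0277  0.0018]
scene 0.13 169 y [-0.0236 -0.0034  0.0232] x [-0.0243 -0.0153  0.0019]
top 0.085 33 y [-0.0424 -0.0246  0.0431] x [-0.0362  0.0131  0.0448]
top 0.1 142 y [-0.0484 -0.0247  0.0411] x [-0.0368 -0.0036  0.033 ]
top 0.115 210 y [-0.036  -0.0024  0.0389] x [-0.0341 -0.0071  0.0313]
top 0.13 398 y [-0.0258 -0.0019  0.0218] x [-0.0248 -0.0016  0.0237]
```

>>> move_arm(increments=[[[0.01,-0.0037,-0.0037,0.0008],[0.02,0,0,0],[0.025,0,0,0],[0.025,0,0,0],[0.025,0,0,0],[0.02,0,0,0],[0.015,0,0,0],[0.012,0,0,0],[0,0,0,0],[0,0,0,0]]])

```text
t: 18.38
tool_pos: [0.5306, 0.256, 0.0739]
tool_rot: [-0.082, 1.569, 0.082]
contact_force: [0.3, -0.2, -2.8]
opening: 0.0134
```

```bash
python3 - <<'E'
from h import *
rel([.5393,.1827],96.0,.074,.0703)
E
```

```text
t 18.3833 pos [0.5306 0.256  0.0739] yaw 96.0 turn units 0.0 shift units [0.0142 0.0007 0.0041] F [ 0.3 -0.2 -2.8] M [ 0.25 -0.01 -0.03] q [ 0.32  0.13  1.83 -0.    1.18  0.22]
```

>>> move_arm(increments=[[[0.005,0,0.004,0],[0.005,0,0,0],[0.004,0,0,0],[0,0,0,0],[0,0,0,0]]])

```text
t: 18.8
tool_pos: [0.5318, 0.2562, 0.0707]
tool_rot: [-0.082, 1.569, 0.082]
contact_force: [0.2, 0.8, -2.1]
opening: 0.0134
```

```bash
python3 - <<'E'
from h import *
rel([.5393,.1827],96.0,.074,.0703)
E
```

```text
t 18.8 pos [0.5318 0.2562 0.0707] yaw 96.0 turn units 0.0 shift units [ 0.0018  0.0006 -0.0008] F [ 0.2  0.8 -2.1] M [ 0.16 -0.02 -0.02] q [ 0.32  0.14  1.83 -0.    1.17  0.22]
```

>>> move_arm(increments=[[[0.004,0,0,0],[0.003,0,0,0],[0,0,0,0],[0,0,0,0]]])

```text
t: 19.13
tool_pos: [0.532, 0.2563, 0.0698]
tool_rot: [-0.082, 1.569, 0.082]
contact_force: [-2.6, -0.0, 5.0]
opening: 0.0129
```

```bash
python3 - <<'E'
from h import *
rel([.5393,.1827],96.0,.074,.0703)
E
```

```text
t 19.1333 pos [0.532  0.2563 0.0698] yaw 96.0 turn units 0.0 shift units [-0.0022  0.0003 -0.0016] F [-2.6 -0.   5. ] M [-0.18  0.43 -0.09] q [ 0.32  0.14  1.83 -0.    1.17  0.22]
```

Contact felt at the expected height. Release and rise.

>>> move_arm(increments=[[[0,0,0,0],[0,0,0,0],[0,0,0,0],[0,0,0,0],[0,0,0,0],[0,0,0,0],[-0.02,0,0,0],[-0.06,0,0,0],[-0.1,0,0,0],[-0.12,0,0,0],[-0.12,0,0,0],[-0.12,0,0,0],[-0.06,0,0,0],[0,0,0,0],[0,0,0,0]]], gripper=0.6)

```text
t: 20.38
tool_pos: [0.5321, 0.2563, 0.2201]
tool_rot: [-0.082, 1.567, 0.083]
contact_force: [-0.3, -0.3, -0.6]
opening: 0.0343
```

```bash
cat > chk.py <<'E'
from h import *
def sf(im):
    P=cloud(im);a=np.radians(6);M=np.array([[np.cos(a),np.sin(a)],[-np.sin(a),np.cos(a)]])
    q=P.copy();q[...,:2]=(P[...,:2]-[.5393,.1827])@M.T;return q
def check(cams=('wrist','scene','top')):
  for c in cams:
    im=grab(c,'chk_%s.png'%c);Q=sf(im);q=Q.reshape(-1,3)
    k=q[(abs(q[:,0])<.034)&(abs(q[:,1])<.034)&(q[:,2]>.086)&(q[:,2]<.105)]
    if len(k)>5:print(c,'tyre top',len(k),'y',np.percentile(k[:,1],[1,50,99]).round(4),'x',np.percentile(k[:,0],[1,50,99]).round(4),'zmax',np.percentile(k[:,2],[95,99]).round(4))
    for nm,y0,y1 in[('head',-0.1,0),('h',.055,.094),('nose',-.06,-.044)]:
        k=q[(abs(q[:,0])<.012)&(q[:,1]>y0)&(q[:,1]<y1)&(q[:,2]>.05)&(q[:,2]<.085)]
        if nm!='head' and len(k)>5:print(' ',nm,len(k),'x',np.percentile(k[:,0],[2,50,98]).round(4),'y',np.percentile(k[:,1],[1,99]).round(4),'z',np.percentile(k[:,2],[50,95]).round(4))
if __name__=='__main__':
    rel([.5393,.1827],96.0,.0,.2);check()
E
python3 chk.py
```

```text
t 20.3833 pos [0.5321 0.2563 0.2201] yaw 96.0 turn units 0.0 shift units [ 0.0802 -0.2959 -0.0025] F [-0.3 -0.3 -0.6] M [-0.02 -0.01 -0.02] q [ 0.32 -0.01  1.72 -0.    1.43  0.22]
wrist tyre top 3488 y [-0.0258  0.0003  0.0229] x [-0.0223  0.0009  0.0241] zmax [0.0953 0.0958]
  h 1013 x [-0.0062  0.0016  0.0093] y [0.0555 0.0936] z [0.0695 0.0707]
  nose 261 x [-0.0063  0.0008  0.0088] y [-0.0596 -0.0442] z [0.0684 0.0701]
scene tyre top 306 y [-0.0266  0.0031  0.0234] x [-0.0273 -0.0103  0.0196] zmax [0.0969 0.0974]
  h 190 x [-0.0093 -0.0066  0.0066] y [0.0553 0.0938] z [0.0689 0.0721]
  nose 7 x [-0.006  -0.0032 -0.0012] y [-0.0594 -0.0537] z [0.0698 0.0709]
top tyre top 388 y [-0.027  -0.0025  0.0215] x [-0.0275 -0.0036  0.0229] zmax [0.1    0.1023]
  h 18 x [-0.009  -0.0023  0.0051] y [0.0553 0.0619] z [0.0698 0.0745]
  nose 42 x [-0.0096 -0.0022  0.0062] y [-0.0596 -0.0445] z [0.069  0.0735]
```

View pics/chk_wrist.png

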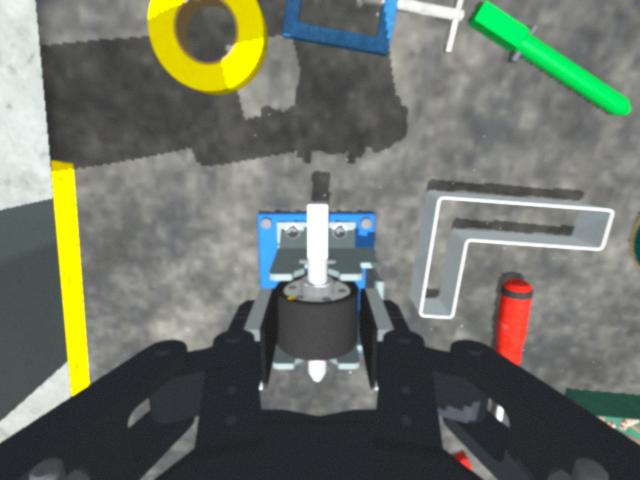

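Axle is down in both slots (top of shaft 70 mm on both sides), tyre top 96 mm, roller between the plates at image (317,320). Now close the fingers and take a position for brushing.

>>> move_arm(increments=[[[0,-0.1,-0.055,0],[0,-0.1,-0.055,0],[0,-0.096,-0.05,0],[0.1,0,0,0],[0.1,0,0,0],[0.1,0,0,0],[0.08,0,0,0],[0.04,0,0,0],[0.01,0,0,0],[0,0,0,0],[0,0,0,0],[0,0,0,0]]], gripper=1, squeeze=20)

```text
t: 21.53
tool_pos: [0.5007, 0.1786, 0.1129]
tool_rot: [-0.082, 1.567, 0.083]
contact_force: [-0.6, -0.3, 0.0]
opening: 0.0003
```

```bash
python3 - <<'E'
from h import *
rel([.5393,.1827],96.0,.0,.1115)
from chk import sf
im=grab('scene');q=sf(im).reshape(-1,3)
k=q[(abs(q[:,0]+.04)<.03)&(abs(q[:,1])<.02)&(q[:,2]>.085)&(q[:,2]<.16)&(q[:,0]<-.02)]
for z in np.arange(.086,.13,.004):
    s=k[(k[:,2]>=z)&(k[:,2]<z+.004)]
    if len(s): print(z.round(3),len(s),s.min(0).round(3),s.max(0).round(3))
E
```

```text
t 21.5333 pos [0.5007 0.1786 0.1129] yaw 96.01 turn units 0.0001 shift units [ 0.006  -0.      0.1554] F [-0.6 -0.3  0. ] M [ 0.07  0.03 -0.03] q [ 0.2  -0.05  1.95  0.    1.24  0.1 ]
0.086 27 [-0.026 -0.012  0.086] [-0.02  0.02  0.09]
0.09 8 [-0.024 -0.007  0.09 ] [-0.02   0.018  0.091]
0.098 3 [-0.046 -0.011  0.1  ] [-0.045  0.007  0.102]
0.102 12 [-0.048 -0.003  0.102] [-0.033  0.011  0.106]
0.106 23 [-0.052 -0.006  0.106] [-0.026  0.012  0.11 ]
0.11 23 [-0.054 -0.007  0.11 ] [-0.028  0.011  0.114]
0.114 28 [-0.055 -0.008  0.114] [-0.027  0.012  0.118]
0.118 26 [-0.054 -0.009  0.118] [-0.027  0.011  0.122]
0.122 25 [-0.054 -0.007  0.122] [-0.027  0.011  0.126]
0.126 30 [-0.054 -0.009  0.126] [-0.027  0.011  0.13 ]
0.13 20 [-0.054 -0.005  0.13 ] [-0.028  0.012  0.134]
```

>>> move_arm(increments=[[[0.017,0,0,0],[0,0,0.02,0],[0,0,0.05,0],[0,0,0.06,0],[0,0,0.06,0],[0,0,0.06,0],[0,0,0.05,0],[-0.04,0,0.02,0],[-0.08,0,0,0]]])

```text
t: 22.33
tool_pos: [0.5783, 0.1863, 0.1348]
tool_rot: [-0.083, 1.575, 0.081]
contact_force: [-0.6, 0.5, -0.1]
opening: -0.0002
```

```bash
cat > spin.py <<'E'
from chk import *
def spin(n=8):
    for i in range(n):
        im=grab('scene');Q=sf(im);hsv=cv2.cvtColor(im['pixels'],cv2.COLOR_RGB2HSV)
        m=(hsv[...,0]>18)&(hsv[...,0]<35)&(hsv[...,1]>120)&(abs(Q[...,0])<.04)&(abs(Q[...,1]-.027)<.02)&(Q[...,2]>.02)&(Q[...,2]<.1)
        q=Q[m]; print(ctrl.get_obs()['t'].__round__(2),m.sum(), np.degrees(np.arctan2(q[:,2].mean()-.06,q[:,0].mean())).round(1) if m.any() else '',q.mean(0).round(4) if m.any() else '')
    return im
if __name__=='__main__':
    o,T=pose();print(T[:3,3].round(4),o['contact_force'].round(1));im=spin()
    cv2.imwrite('pics/spin.png',im['pixels'][:,:,::-1])
E
python3 spin.py
```

```text
[0.5783 0.1863 0.1348] [-0.6  0.5 -0.1]
22.38 0  
22.43 0  
22.48 0  
22.53 0  
22.58 0  
22.63 0  
22.68 0  
22.73 0
```

```bash
cat > sp2.py <<'E'
from chk import *
def run(n=6,cam='scene'):
    F=[]
    for i in range(n):
        im=grab(cam);F.append(im)
    c=np.array([.5393,.1827]);a=np.radians(6)
    out=[]
    for im in F:
        H=im['pixels'].astype(int);Y=np.minimum(H[...,0],H[...,1])-H[...,2]
        # restrict to window around the roller
        u,v=proj(im,np.array([c[0],c[1],.06]));u,v=int(u),int(v);w=Y[v-40:v+40,u-40:u+40]
        ys,xs=np.where(w>40); out.append((len(ys),(xs.mean()+u-40).round(1) if len(ys) else 0,(ys.mean()+v-40).round(1) if len(ys) else 0,int(w.max())))
    print(cam,(u,v),out)
    G=[cv2.cvtColor(f['pixels'],cv2.COLOR_RGB2GRAY).astype(float)[v-40:v+40,u-40:u+40] for f in F]
    print('diff',[ (abs(G[i+1]-G[i])>25).sum() for i in range(n-1)],'first-last',(abs(G[-1]-G[0])>25).sum())
    return F[-1],u,v
if __name__=='__main__':
    o,T=pose();print(o['t'],T[:3,3].round(4),o['contact_force'].round(1))
    for c in('scene','wrist','top'): run(5,c)
E
python3 sp2.py
```

```text
22.7333 [0.5782 0.1866 0.1358] [ 0.4 -0.4 -0.5]
scene (269, 269) [(0, 0, 0, 7), (0, 0, 0, 7), (1, np.float64(273.0), np.float64(284.0), 47), (1, np.float64(274.0), np.float64(282.0), 41), (2, np.float64(274.5), np.float64(280.5), 43)]
diff [np.int64(11), np.int64(18), np.int64(19), np.int64(20)] first-last 35
wrist (248, 259) [(0, 0, 0, 4), (0, 0, 0, 7), (0, 0, 0, 5), (0, 0, 0, 5), (0, 0, 0, 5)]
diff [np.int64(69), np.int64(61), np.int64(54), np.int64(51)] first-last 242
top (255, 257) [(0, 0, 0, 16), (0, 0, 0, 16), (0, 0, 0, 18), (0, 0, 0, 16), (0, 0, 0, 16)]
diff [np.int64(0), np.int64(0), np.int64(0), np.int64(0)] first-last 0
```

```bash
python3 -c "
from sp2 import *
print(ctrl.get_obs()['t']);run(12,'scene')"
```

```text
23.4833
scene (269, 269) [(1, np.float64(266.0), np.float64(262.0), 41), (2, np.float64(264.0), np.float64(261.5), 44), (2, np.float64(263.0), np.float64(260.5), 52), (2, np.float64(262.0), np.float64(260.5), 48), (1, np.float64(261.0), np.float64(260.0), 54), (2, np.float64(260.0), np.float64(259.5), 47), (2, np.float64(259.0), np.float64(259.5), 44), (1, np.float64(259.0), np.float64(260.0), 46), (1, np.float64(258.0), np.float64(260.0), 52), (1, np.float64(257.0), np.float64(260.0), 50), (1, np.float64(257.0), np.float64(260.0), 41), (2, np.float64(256.0), np.float64(260.5), 51)]
diff [np.int64(6), np.int64(4), np.int64(3), np.int64(2), np.int64(6), np.int64(4), np.int64(3), np.int64(1), np.int64(3), np.int64(1), np.int64(1)] first-last 18
```

>>> move_arm(increments=[[[-0.1,0,0,0],[-0.1,0,0,0],[-0.1,0.05,-0.03,0],[-0.06,0.1,-0.05,0],[0,0.1,-0.05,0],[0,0.05,-0.02,0],[0,0,0,0],[0,0,0,0],[0,0,0,0]]])

```text
t: 24.83
tool_pos: [0.534, 0.2567, 0.226]
tool_rot: [-0.083, 1.571, 0.081]
contact_force: [0.3, -0.3, -0.4]
opening: 0.0003
```

```bash
python3 -c "
from chk import *
rel([.5393,.1827],96.0,.0,.2);check()
w=grab('wrist','fin.png')
from sp2 import run
run(8,'scene')
t=grab('top');a=cv2.imread('pics/top0.png');d=abs(t['pixels'][:,:,::-1].astype(int)-a).max(2)>60
d=cv2.morphologyEx(d.astype(np.uint8),cv2.MORPH_OPEN,np.ones((3,3)))
n,l,s,c=cv2.connectedComponentsWithStats(d);print([(s[i,4],c[i].round(0).tolist()) for i in range(1,n) if s[i,4]>12])
"
```

```text
t 24.8333 pos [0.534  0.2567 0.226 ] yaw 95.99 turn units -0.0001 shift units [ 0.1043 -0.2965 -0.0095] F [ 0.3 -0.3 -0.4] M [ 0.01 -0.06 -0.05] q [ 0.32 -0.01  1.71 -0.    1.44  0.22]
wrist tyre top 55 y [0.0185 0.0223 0.0232] x [-0.0231 -0.0158  0.0222] zmax [0.0898 0.0902]
  h 1019 x [-0.0076  0.0005  0.0085] y [0.0552 0.0939] z [0.0695 0.0708]
scene tyre top 299 y [-0.025   0.0033  0.0233] x [-0.0266 -0.0108  0.0181] zmax [0.0967 0.0972]
  h 190 x [-0.0106 -0.0073  0.0061] y [0.0555 0.0939] z [0.0687 0.0722]
  nose 7 x [-0.0072 -0.0039 -0.0017] y [-0.0599 -0.0526] z [0.0697 0.0715]
top tyre top 384 y [-0.0268 -0.0024  0.0214] x [-0.0285 -0.0035  0.0221] zmax [0.0993 0.1011]
  h 21 x [-0.0102 -0.0025  0.0051] y [0.0558 0.0626] z [0.0696 0.0746]
  nose 42 x [-0.009  -0.0019  0.0057] y [-0.0597 -0.0447] z [0.0695 0.0728]
scene (269, 269) [(3, np.float64(254.0), np.float64(262.0), 66), (3, np.float64(254.0), np.float64(262.0), 67), (4, np.float64(253.8), np.float64(262.0), 65), (3, np.float64(254.0), np.float64(262.0), 67), (3, np.float64(254.0), np.float64(262.0), 64), (3, np.float6
[... 291 characters left out ...]
.0, 221.0]), (np.int32(550), [166.0, 258.0]), (np.int32(47), [212.0, 232.0]), (np.int32(74), [195.0, 236.0]), (np.int32(731), [255.0, 258.0]), (np.int32(762), [407.0, 268.0]), (np.int32(29), [231.0, 261.0]), (np.int32(44), [211.0, 266.0]), (np.int32(22), [221.0, 267.0]), (np.int32(92), [231.0, 276.0]), (np.int32(30), [226.0, 280.0]), (np.int32(594), [178.0, 303.0]), (np.int32(41), [236.0, 293.0]), (np.int32(219), [504.0, 352.0]), (np.int32(7811), [238.0, 419.0]), (np.int32(146), [326.0, 381.0]), (np.int32(10967), [560.0, 445.0]), (np.int32(341), [326.0, 399.0]), (np.int32(3254), [322.0, 427.0]), (np.int32(28), [355.0, 443.0]), (np.int32(1472), [329.0, 462.0]), (np.int32(39), [372.0, 476.0])]
```

View pics/fin.png

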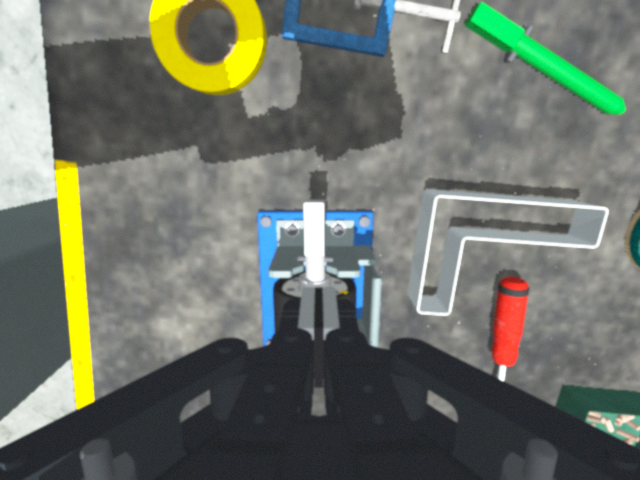

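```bash
python3 -c "
from station import ctrl
print(ctrl.finish_job())"
```

```text
the job is handed in; nothing more can be done
None
```

The spare guide roller is fitted in the strip-feed stand, and I handed the job in at about 26 s of the 64 s allowed. I took the steel axle by its square head and passed it through the roller in the cradle without any noticeable force. I then lifted the roller out, lowered it into the stand until I felt about 5 N of contact, let go and brushed the tyre once.

- **Seating:** the top of the shaft measured about 70 mm above the table on both sides, so the axle is down in both slots. The tyre top is at 96–97 mm. Both held before and after the brush.
- **Centring:** the roller's centre is about 1–2 mm from the middle, with roughly 4–5 mm clear on each side.
- **Spin:** the yellow paint dab kept moving for about 1.7 s after the finger left the tyre, and had stopped by about 25 s. My first spin check missed the dab because its colour test was too strict. A looser check picked it up.
- **Other things:** the last wrist picture shows the letter L, the tape roll, the clamp and one green look-alike undisturbed. The before-and-after overhead comparison showed changes where the axle, roller and cradle were moved or emptied, and others that I put down to the arm and its shadow, without tracing each one.
- **Grip reading:** the opening read about 13 mm on the 16 mm head throughout. My first grip was too high, so I opened and took it again lower before lifting, and it held.

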